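# Load the reader shuttle, index it to the next hole and hold the lock pin down

### The arm

A 6-joint arm with a two-finger parallel gripper is mounted at the origin on the work surface. World frame = base frame: x ahead of the robot, y to its left, z up, the work surface at z = 0. Lengths are in m, angles in rad, forces in N, time in s.
With the tool pointing down it reaches from about 0.3 to 0.875 m from the base axis. Payload 4.2 kg.
Tool frame: the origin (TCP) lies midway between the tips of the shut fingers; the grasp point (between the pads) lies 19 mm behind it; z points along the fingers, y is the direction in which the jaws open and shut (so a half turn about z gives the same grasp; the last joint's range is limited). The gripper opens to 85 mm and grips with 20 to 120 N. Pads are 22 mm wide; open, the fingers measure 114 mm over their backs; the gripper's body (76 mm by 85 mm) begins 54 mm behind the grasp point. The pads swing forward as they close: fully open they stand 13 mm farther back than shut.
Start: joints at [-1.155, 0.32, 1.565, -0, 1.257, -0.02], TCP at [0.243, -0.521, 0.231] pointing down, gripper open.
Joint ranges: [-3.11, 3.11], [-0.84, 2.01], [0.21, 2.61], [-1.34, 4.49], [0.05, 2.63], [-2.56, 2.56]. Speed limits (rad/s): [2.57, 2.57, 3.14, 3.14, 3.14, 3.14].

### API

Orientations are given as [roll, pitch, yaw] about the fixed x, y, z axes, in that order (R = Rz(yaw) Ry(pitch) Rx(roll)).
In Python, from station import sensors, vision, workorder, finder gives the robot as it stands.
- The arm moves only by the tool servo_tool, never from a script. Its argument "steps" is a list of rows, each an object of numbers: "x", "y", "z": the shift along the world's x, y, z in cm; "yaw": the turn about the world's z in degrees. A call has 1 to 20 rows; each row is the pose to reach, as a shift and turn from the pose measured when the call began; what a row does not reach only later rows make up. A row lasts 1/12 s, in which the tool goes at most 41.7 mm and 7.16 degrees, less where a joint would pass 70% of its speed; a pose out of reach is approached as far as the arm can. A call with a gripper value outside its range is refused whole. "jaw" is the opening, from -1 (shut) to 1 (fully open), so that 0 is half open, set as the call begins (left out, the last holds). The fingers move at their own pace and stop on an object; "squeeze" is the grip in N (left out, the last holds). Time passes only in rows, so rows that repeat a pose let the fingers close. It gives the time, the measured TCP pose, the force and the opening at its end, in the units of the state.
- sensors.get_state(): the state, without advancing time (a new reading comes with each control period).
- vision.read_camera(name): name is "scene" or "top"; returns a dict with "frame" (384x512x3 uint8, blue, green, red), "fx", "fy", "cx", "cy" (pixels), "dist" ([k1, k2, p1, p2, k3] as OpenCV has them; the pictures are not rectified), "extrinsics" (4x4, takes a point from camera to world coordinates). Camera axes: x right, y down, z forward; pixel columns grow to the right and rows downward; lengths in m; the calibration is good to about 2 mm. A picture is of the moment at which its call begins. There is no depth.
- workorder.close_job(): hands the job in, once; it reports no verdict.
Trained networks look in a picture, given as the dict that the camera call returned (one of the last four; its "shot" number tells which), for a name from the list of things; names that differ only in an ending like _2 or _b are one class to them, and where a whole thing is asked for, a point or a joint stands for the part that bears it (a point fixed in the world has none). Each returns a list of dicts, best first, with "confidence" (0 to 1); they miss things now and then, are a little off and sometimes report something else, mostly with a low value. They report only what shows in the picture. A call takes as long as a camera call. They do not tell look-alikes from the thing itself.
- finder.recognise(picture, thing): "box" ([left, top, width, height] in pixels, round what is visible of it).
- finder.trace(picture, thing): "region" (384x512 bool, what is visible of it) and "box" ([left, top, width, height] in pixels, round what is visible of it).
- finder.tip_of(picture, thing): "at" ([column, row] in pixels: a listed point, or the origin of a listed thing).
The state is a dict: "time": time; "joint_pos": joint angles; "dq": joint speeds; "joint_torque": joint torques, N m; "eef_pos": TCP position; "eef_rot": TCP orientation; "wrist_force": force on the tool from outside, world axes, zero at the start; "moment": the same for the moment, N m; "finger_gap": finger opening in m.
Only numpy, scipy, OpenCV 4.12 (cv2) and the standard library are available. Lean on these libraries where they do the work, as an engineer would, in place of code of your own. Each camera call takes 0.05 s, during which the arm holds its last target.

### The job

Stand the orange-topped cassette in the pocket of the blue shuttle, pushed fully home. Then pull the red lock knob up, slide the shuttle along its rail to the next hole, so that the cassette stands in front of the reader, and let the pin drop into that hole. Press the knob down as far as it goes and finish while still holding it down with the gripper; leave everything else on the bench where it is.

Things in the scene. Friction and masses are not known exactly. Their poses are not given: they have to be found in the camera images.
- cassette: The cassette to load: an upright white slab with an ORANGE upper part, 12 mm thick (its x axis) by 50 mm wide (its y axis) by 90 mm tall, 60 g. Origin at the centre of its underside. It starts standing in one of the two slots of the white rack, with its upper 55 mm free, and may go into the pocket either way round.
- spare: The other cassette, the same size but with a GREEN upper part, in the other rack slot; stays there.
- rack: White plastic block that holds the two cassettes, fixed to the bench: 150 (x) by 80 (y) by 45 mm tall, origin at the centre of its underside. Two slots at x = -35 and +35 mm, each 14 (x) by 52 mm (y) and 35 mm deep (slot floor 10 mm above the bench).
- rail: Base of the shuttle rail, fixed to the bench, about 310 mm long along its y axis; origin under its middle, on the bench. Its y axis is the sliding direction. The steel index strip (x = -50 mm, top 30 mm above the bench) has three holes, 11 mm long each, at y = -100, -40 and +20 mm: first (pin starts here), next, and last. A white reader head, 36 by 60 mm and 114 mm tall, stands at x = +82, y = +35 mm, on the far side; its black window looks across the rail.
- carriage (a joint): Position (m) of the blue shuttle along the rail's +y. 0 = pin over the first hole (start), 0.060 = next hole, 0.120 = last hole. It slides with about 1.5 N of friction, only while the pin is out of the holes; in a hole it has about 1.5 mm of play either way. The shuttle's plate top is 46 mm above the bench. The lock knob stands 50 mm to the rail's -x side and the pocket 12 mm to its +x side, 75 mm further along +y than the knob.
- plunger (a joint): Height (m) of the lock plunger (knob and pin) on the shuttle. 0 = the rest position to which its spring brings it, with the pin 8 mm deep in a hole. Positive = pulled up: the 8 mm round-nosed pin clears the strip above 0.008; stop at 0.018. Negative = pressed down: stop at -0.006, fully down. The spring gives 0.8 N per mm both ways (about 5 N fully down, 10 N at 12 mm up), so it springs back to 0 when let go. Over solid strip it rests at about 0.008.
- knob: The red lock knob on top of the plunger: an upright cylinder 28 mm in diameter and 38 mm tall. Origin at the middle of its height, 81 mm above the bench at rest; it moves with the shuttle and the plunger. z up, its x and y parallel to the rail's. Clear on all sides: below it are a 20 mm bushing up to 50 mm above the bench, and the plate.
- pocket_floor (a point): Centre of the floor of the shuttle's grey pocket, 46 mm above the bench. The pocket is 14 mm (along the rail's x) by 52 mm (along the rail's y) inside, with 5 mm walls, open at the top. The cassette is home when its underside is on this floor (its top is then 136 mm above the bench).
- pocket_mouth (a point): Centre of the pocket's mouth, 40 mm above its floor; the mouth flares outward by about 5 mm over its top 6 mm.
- tip_box: Bystander: purple box, 88 by 125 by 75 mm. Origin under its centre.
- tube_rack: Bystander: blue rack of small tubes, 75 by 110 by 54 mm. Origin under its centre.
- bottle: Bystander: amber bottle, 60 mm in diameter, 115 mm tall. Origin under its centre.
- jar: Bystander: small white jar with a blue lid, 48 mm in diameter, 55 mm tall. Origin under its centre.
- beaker: Bystander: glass beaker, 72 mm in diameter, 95 mm tall. Origin under its centre.
- counter: Bystander: grey hand counter, 55 by 85 by 34 mm. Origin under its centre.
There are look-alikes about, which are no part of the job. What is shaped like the cassette but grey, purple or yellow is not meant.

How it is judged:
On the way, in this order (a step that is already met when the one before it is completed fails the run):
1. the orange-topped cassette is fully home in the pocket, with the shuttle still locked in the first hole (z of cassette in the frame of pocket_floor between -0.003 and 0.004 m and horizontal distance between cassette and pocket_floor below 0.004 m and angle between cassette's own z axis and vertical below 0.06 rad and value of joint each of carriage, plunger below 0.004 m), for 0.2 s.
2. the lock knob is pulled up until the pin is clear (value of joint plunger above 0.007 m and value of joint carriage below 0.02 m), for 0.05 s.
3. the pin has dropped into the next hole (value of joint carriage between 0.057 and 0.063 m and value of joint plunger below 0.003 m), for 0.1 s.
At the end, for the whole second after the job is handed in: Cassette home in the pocket (within 4 mm of its floor and centre, upright within 0.06 rad), shuttle at 0.060 m within 3 mm, and the fingers holding the knob down (plunger below -4 mm, over 2 N between fingers and knob, cassette not touched) through the last second (z of cassette in the frame of pocket_floor between -0.003 and 0.004 m and horizontal distance between cassette and pocket_floor below 0.004 m and angle between cassette's own z axis and vertical below 0.06 rad and value of joint carriage between 0.057 and 0.063 m and value of joint plunger below -0.004 m and contact force between the fingers and knob above 2 N and velocity of joint carriage between -0.01 and 0.01 m/s and not (contact force between the fingers and cassette above 0.2 N)); the arm keeps its last pose, push and grip.
It fails at once if the green-topped cassette is moved more than 25 mm or tipped (distance of spare from where it was at the start of the episode above 0.025 m or angle between spare's own z axis and vertical above 0.3 rad).
It fails at once if one of the other things on the bench is moved more than 25 mm or tipped (distance of any of tip_box, tube_rack, bottle, jar, beaker, counter from where it was at the start of the episode above 0.025 m or angle between any of tip_box, tube_rack, bottle, jar, beaker, counter's own z axis and vertical above 0.3 rad).
It also fails if it takes over 51 s, if anything falls off the work surface, if the arm or the gripper's body presses on something with over 40 N, if the wrist force passes 120 N, or if a joint passes its speed limit or range.

## Working session

There is one attempt and no reset: what is moved stays moved. The work goes in short steps, Python scripts to look and compute and a tool call to move; the robot and the scene stay as the last step left them, time stands still between calls to the robot, and variables do not carry over. Pictures are saved under pics/ and viewed, and the job is handed in when it is done.

Besides the shell and the picture viewer there is one more tool, called after "Request:" by a JSON object that holds its "op" and its "data". servo_tool: Moves the arm, as the interface text tells. Its arguments: {"type":"object","properties":{"steps":{"type":"array"},"jaw":{"type":"number"},"squeeze":{"type":"number"}},"required":["steps"]}

```bash
mkdir -p pics; ls
python3 - <<'E'
from station import sensors, vision
import cv2
s=sensors.get_state(); print({k:s[k] for k in ("time","eef_pos","eef_rot","finger_gap","wrist_force")})
for n in ("scene","top"):
    p=vision.read_camera(n); cv2.imwrite(f"pics/{n}0.png",p["frame"]); print(n,p["fx"],p["fy"],p["cx"],p["cy"],p["dist"],p["extrinsics"],p["shot"])
E
```

```text
pics
{'time': 0.0, 'eef_pos': array([ 0.24253842, -0.52081798,  0.23048546]), 'eef_rot': array([-3.13981860e+00,  9.35258373e-06,  4.35831388e-01]), 'finger_gap': 0.08548803597405492, 'wrist_force': array([-0.56901431, -0.32117746, -0.17284245])}
scene 448.1727042578123 448.1727042578123 258.27722765239486 191.8922591032892 [0.03986109 0.         0.         0.         0.        ] [[-0.10323495  0.69035656 -0.71606589  1.33706714]
 [ 0.99453305  0.06027783 -0.0852678   0.19515861]
 [-0.01570229 -0.72095381 -0.6928052   0.7804533 ]
 [ 0.          0.          0.          1.        ]] 1
top 447.815906302754 447.815906302754 260.3803996238359 185.80799594010733 [-0.16600208  0.          0.          0.          0.        ] [[ 0.00438537 -0.99456216  0.10405226  0.46891825]
 [-0.99995029 -0.00529315 -0.00844978  0.11104093]
 [ 0.0089546  -0.10401003 -0.99453594  1.10535886]
 [ 0.          0.          0.          1.        ]] 2
```

View pics/scene0.png

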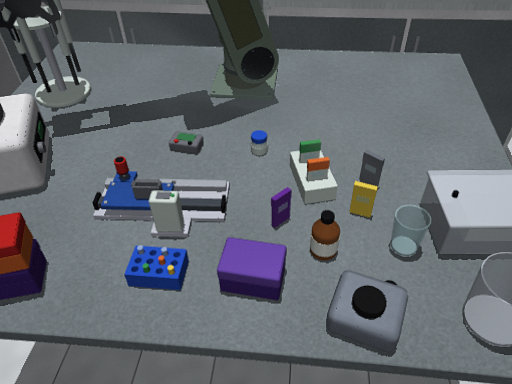

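View pics/top0.png

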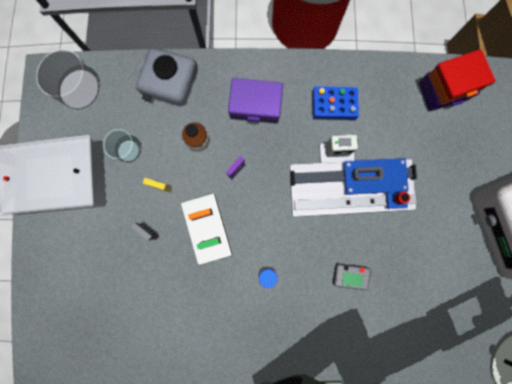

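Orange top is at (318,165) in scene and (201,214) in top. The green one at (208,242) is the spare. The grey (147,231), yellow (155,184) and purple (235,166) slabs are look-alikes. The knob is at (403,198), the pocket at (368,173). Measuring these next.

```bash
cat > h.py <<'E'
import numpy as np, cv2
from station import sensors, vision, workorder, finder
def K(p): return np.array([[p["fx"],0,p["cx"]],[0,p["fy"],p["cy"]],[0,0,1.]])
def ray(p,uv):
    n=cv2.undistortPoints(np.array([[uv]],float),K(p),np.array(p["dist"]))[0,0]
    E=np.array(p["extrinsics"]); d=E[:3,:3]@np.array([n[0],n[1],1]); return E[:3,3],d
def onz(p,uv,z):
    o,d=ray(p,uv); return o+d*(z-o[2])/d[2]
def proj(p,X):
    E=np.linalg.inv(np.array(p["extrinsics"])); r,_=cv2.Rodrigues(E[:3,:3])
    return cv2.projectPoints(np.atleast_2d(np.array(X,float)),r,E[:3,3],K(p),np.array(p["dist"]))[0][:,0]
def tri(ps,uvs):
    A=np.zeros((3,3));b=np.zeros(3)
    for p,u in zip(ps,uvs):
        o,d=ray(p,u); d=d/np.linalg.norm(d); M=np.eye(3)-np.outer(d,d); A+=M;b+=M@o
    return np.linalg.solve(A,b)
E
python3 - <<'E'
from h import *
np.set_printoptions(precision=4,suppress=True)
t=vision.read_camera("top"); s=vision.read_camera("scene")
for n in ("cassette","spare","knob","pocket_floor","pocket_mouth","rail","rack"):
    a=finder.tip_of(t,n); b=finder.tip_of(s,n)
    print(n,[(np.round(q["at"],1).tolist(),round(q["confidence"],2)) for q in a[:3]],[(np.round(q["at"],1).tolist(),round(q["confidence"],2)) for q in b[:3]])
    if a and b: print("   tri",tri([t,s],[a[0]["at"],b[0]["at"]]))
f=t["frame"]
c1=cv2.resize(f[185:275,165:245],None,fx=5,fy=5,interpolation=cv2.INTER_CUBIC)
c2=cv2.resize(f[125:225,280:430],None,fx=5,fy=5,interpolation=cv2.INTER_CUBIC)
cv2.imwrite("pics/rack1.png",c1);cv2.imwrite("pics/rail1.png",c2)
g=s["frame"];cv2.imwrite("pics/rail2.png",cv2.resize(g[140:250,85:245],None,fx=5,fy=5,interpolation=cv2.INTER_CUBIC))
cv2.imwrite("pics/rack2.png",cv2.resize(g[130:210,270:350],None,fx=6,fy=6,interpolation=cv2.INTER_CUBIC))
E
```

```text
cassette [([150.6, 231.0], 0.72), ([237.6, 170.7], 0.68), ([159.7, 188.9], 0.53)] [([316.3, 189.4], 0.96), ([275.8, 219.3], 0.77), ([364.4, 181.8], 0.72)]
   tri [ 0.4807  0.3076 -0.0017]
spare [([253.8, 109.8], 0.62), ([210.9, 244.3], 0.52)] [([306.5, 168.2], 0.83), ([160.2, 271.2], 0.33), ([316.3, 189.9], 0.19)]
   tri [0.7114 0.1639 0.2427]
knob [([399.9, 194.3], 0.61), ([254.8, 108.2], 0.27)] [([122.2, 166.1], 0.46)]
   tri [ 0.5576 -0.2236  0.0846]
pocket_floor [([364.9, 177.0], 0.97), ([347.0, 277.3], 0.17)] [([147.1, 194.1], 0.95)]
   tri [ 0.6038 -0.1545  0.0413]
pocket_mouth [([372.2, 173.5], 0.58)] [([146.6, 184.2], 0.86)]
   tri [ 0.6061 -0.156   0.0766]
rail [([352.4, 179.2], 0.79)] [([160.7, 209.1], 0.97), ([252.4, 280.6], 0.64)]
   tri [ 0.6037 -0.1322 -0.0078]
rack [([208.7, 227.8], 0.77)] [([308.3, 183.1], 0.87)]
   tri [ 0.4801  0.2263 -0.0059]
```

```bash
ls -la pics
```

```text
total 1648
drwxr-xr-x 2 agent agent   4096 Dec  7 14:06 .
drwxr-xr-x 3 agent agent   4096 Dec  7 14:06 ..
-rw-r--r-- 1 agent agent 156536 Dec  7 14:06 rack1.png
-rw-r--r-- 1 agent agent 199289 Dec  7 14:06 rack2.png
-rw-r--r-- 1 agent agent 334429 Dec  7 14:06 rail1.png
-rw-r--r-- 1 agent agent 372487 Dec  7 14:06 rail2.png
-rw-r--r-- 1 agent agent 289353 Dec  7 14:06 scene0.png
-rw-r--r-- 1 agent agent 317256 Dec  7 14:06 top0.png
```

View pics/rack1.png

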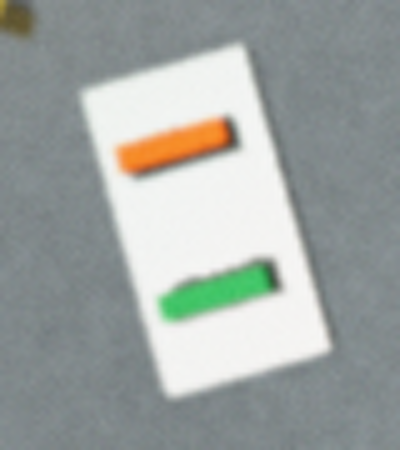

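View pics/rail1.png

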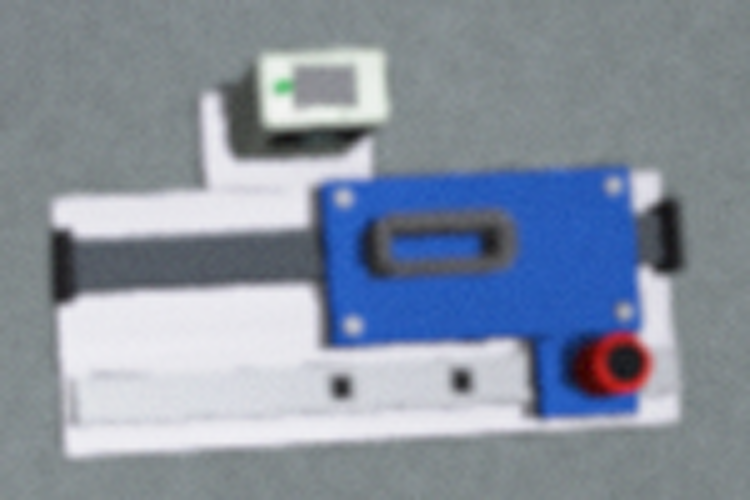

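View pics/rail2.png

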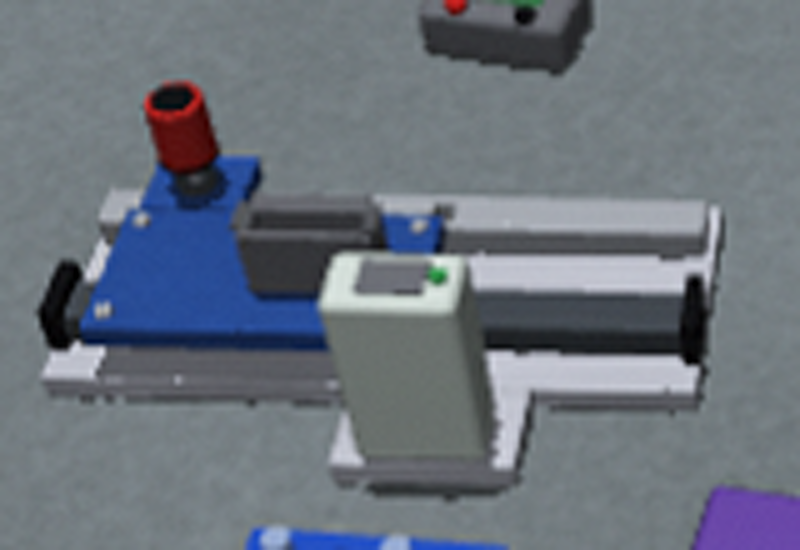

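View pics/rack2.png

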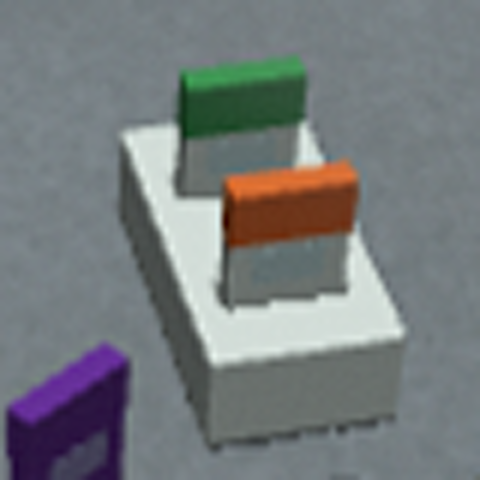

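The orange-topped cassette is in the rack's far (+x) slot, in rack1 at about (175,145) of the crop. That matches the description, since the look-alikes stand on the bare bench. Now fitting the poses of rack and rail by known sizes.

```bash
cat > fit.py <<'E'
from h import *
from scipy.optimize import least_squares, minimize
np.set_printoptions(precision=4,suppress=True)
t=vision.read_camera("top"); s=vision.read_camera("scene")
def cr(o,k,l): return [((u+.5)/k-.5+o[0],(v+.5)/k-.5+o[1]) for u,v in l]
def world(q,L): 
    c,si=np.cos(q[2]),np.sin(q[2]); L=np.array(L,float); return np.c_[q[0]+c*L[:,0]-si*L[:,1],q[1]+si*L[:,0]+c*L[:,1],L[:,2]]
# rail: image right = -y, up=+x (roughly yaw 0)
Lt=[(-.05,-.04,.03),(-.05,.02,.03),(-.05,-.1,.10),(.1,.065,.114),(.1,.005,.114),(.064,.065,.114),(.012,-.025,.086)]
Ut=cr((280,125),5,[(461,381),(342,387),(627,362),(260,53),(385,50),(266,129),(442,243)])
Ls=[(-.05,-.1,.10),(.064,.005,.114),(.064,.065,.114),(.012,-.025,.086)]
Us=cr((85,140),5,[(177,97),(338,254),(462,256),(306,216)])
def res(q,which):
    r=[]
    if 't' in which: r.append(proj(t,world(q,Lt))-Ut)
    if 's' in which: r.append(proj(s,world(q,Ls))-Us)
    return np.concatenate(r).ravel()
for w in ("t","s","ts"):
    o=least_squares(res,[.6,-.13,0],args=(w,),loss="soft_l1"); print("rail",w,o.x,"knob",world(o.x,[(-.05,-.1,.1)])[0],"pocket",world(o.x,[(.012,-.025,.086)])[0]); 
    print(res(o.x,w).reshape(-1,2).T)
# orange mask
def mask(p):
    h=cv2.cvtColor(p["frame"],cv2.COLOR_BGR2HSV); return ((h[...,0]>3)&(h[...,0]<16)&(h[...,1]>140)&(h[...,2]>100)).astype(np.uint8)
B={'t':(180,200,225,230),'s':(295,150,340,185)}
def run(ws):
    M={}
    for k in ws:
        p={'t':t,'s':s}[k]; m=mask(p); b=B[k]; z=np.zeros_like(m); z[b[1]:b[3],b[0]:b[2]]=m[b[1]:b[3],b[0]:b[2]]
        M[k]=(p,cv2.GaussianBlur(z.astype(np.float32),(0,0),.8),b)
    def cost(q):
        c=0
        L=[(a*.006,e*.025,zz) for a in(-1,1) for e in (-1,1) for zz in (.1,.1-q[3])]
        for k,(p,m,b) in M.items():
            u=proj(p,world(q,L)); h=cv2.convexHull(((u+.5-np.array(b[:2]))*8-.5).astype(np.float32))
            im=np.zeros(((b[3]-b[1])*8,(b[2]-b[0])*8),np.float32); cv2.fillConvexPoly(im,np.round(h*16).astype(np.int32),1,shift=4)
            im=cv2.resize(im,None,fx=.125,fy=.125,interpolation=cv2.INTER_AREA); im=cv2.GaussianBlur(im,(0,0),.8)
            c+=((im-m[b[1]:b[3],b[0]:b[2]])**2).sum()
        return c
    best=None
    for y0 in (.1,.25):
        o=minimize(cost,[.505,.233,y0,.025],method="Nelder-Mead",options=dict(initial_simplex=np.array([[.505,.233,y0,.025],[.515,.233,y0,.025],[.505,.243,y0,.025],[.505,.233,y0+.2,.025],[.505,.233,y0,.03]]),maxiter=600,xatol=1e-5,fatol=1e-4))
        if best is None or o.fun<best.fun: best=o
    return best
for w in ("t","s","ts"):
    o=run(w); print("cassette",w,o.x,o.fun)
E
python3 fit.py
```

```text
rail t [ 0.5934 -0.1276  0.056 ] knob [ 0.549  -0.2302  0.1   ] pocket [ 0.6068 -0.1519  0.086 ]
[[ 0.1862 -0.1665  0.0219 -0.6611  0.2756 -0.7077  1.8007]
 [ 0.1808  0.301   0.4121 -0.2445 -0.7313  0.1395 -0.155 ]]
rail s [ 0.5985 -0.1261  0.0279] knob [ 0.5514 -0.2274  0.1   ] pocket [ 0.6112 -0.1507  0.086 ]
[[ 0.1634 -1.45    1.1637 -0.0894]
 [ 0.38   -0.4733  0.2604 -0.181 ]]
rail ts [ 0.5941 -0.1274  0.051 ] knob [ 0.5493 -0.2298  0.1   ] pocket [ 0.6074 -0.1517  0.086 ]
[[-0.0016 -0.3638 -0.1659 -0.5592  0.3823 -0.6823  1.7285 -0.5232 -0.7892
   1.856  -0.0396]
 [-0.0466 -0.0494  0.2995 -0.7222 -1.0794 -0.3403 -0.4306 -0.2235 -1.9158
  -1.6305 -1.3322]]
cassette t [0.5106 0.2397 0.2865 0.018 ] 2.48042368888855
cassette s [0.5116 0.2416 0.291  0.0248] 6.136404991149902
cassette ts [0.5106 0.2411 0.2794 0.0255] 11.927369117736816
```

Request:
{"op": "servo_tool", "data": {"steps": [{"x": 1,"y": 3,"z": 0,"yaw": 4},{"x": 2.4,"y": 7,"z": 0,"yaw": 8},{"x": 3.7,"y": 11,"z": 0,"yaw": 13},{"x": 5.1,"y": 15,"z": 0,"yaw": 18},{"x": 6.4,"y": 19,"z": 0,"yaw": 23},{"x": 7.8,"y": 23,"z": 0,"yaw": 28},{"x": 9.1,"y": 27,"z": 0,"yaw": 33},{"x": 10.5,"y": 31,"z": 0,"yaw": 38},{"x": 12,"y": 35,"z": 0,"yaw": 43},{"x": 13.5,"y": 39,"z": 0,"yaw": 48},{"x": 15,"y": 43,"z": 0,"yaw": 53},{"x": 16.4,"y": 47,"z": 0,"yaw": 58},{"x": 17.8,"y": 51,"z": 0,"yaw": 63},{"x": 19.2,"y": 55,"z": 0,"yaw": 67},{"x": 20.6,"y": 59,"z": 0,"yaw": 71},{"x": 22,"y": 63,"z": 0,"yaw": 75},{"x": 23.4,"y": 67,"z": 0,"yaw": 78},{"x": 24.8,"y": 70.5,"z": -1,"yaw": 80},{"x": 26,"y": 73.5,"z": -2,"yaw": 81.4},{"x": 26.8,"y": 75.5,"z": -3,"yaw": 81.4}], "jaw": 0.1, "squeeze": 30}}

```text
time: 2.67
eef_pos: [0.512, 0.2378, 0.2009]
eef_rot: [3.139, -0.001, 1.86]
wrist_force: [-0.0, -0.3, 0.1]
finger_gap: 0.047
```

Request:
{"op": "servo_tool", "data": {"steps": [{"x": 0,"y": 0,"z": -1},{"x": 0,"y": 0,"z": -1},{"x": 0,"y": 0,"z": -1}]}}

```text
schema error: expected keys x, y, z, yaw
```

Run:
```python
from h import *
for n in ("top","scene"):
    p=vision.read_camera(n)
    f=p["frame"]; c=f[170:290,140:300] if n=="top" else f[70:210,230:400]
    cv2.imwrite(f"pics/a_{n}.png",cv2.resize(c,None,fx=4,fy=4,interpolation=cv2.INTER_CUBIC))
s=sensors.get_state();print(s["eef_pos"],s["eef_rot"],s["finger_gap"],s["time"])
```

```text
[0.51085012 0.23673139 0.1990563 ] [-3.13904636e+00 -4.14294908e-04  1.86024093e+00] 0.04722321573841475 2.7667
```

View pics/a_scene.png

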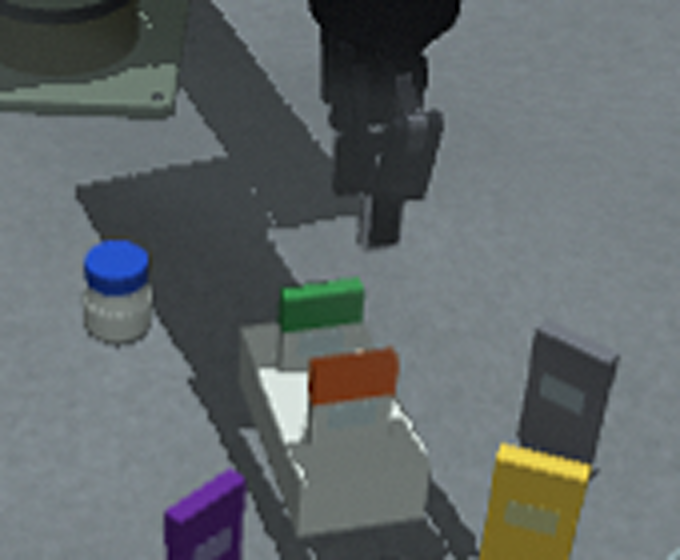

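View pics/a_top.png

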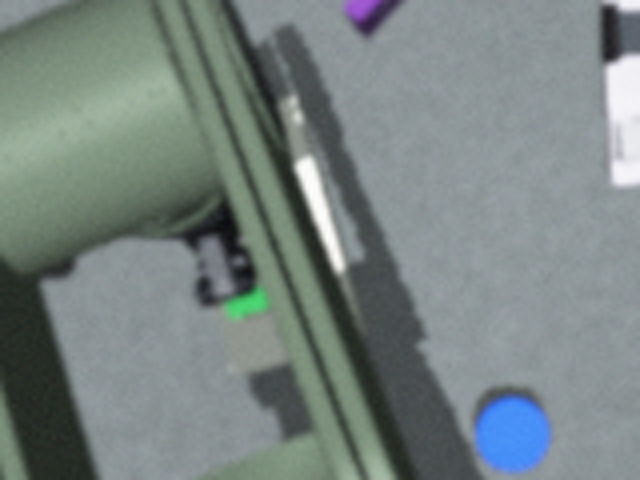

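The gripper hangs above the orange cassette with the fingers clear of it. Descending.

Request:
{"op": "servo_tool", "data": {"steps": [{"x": 0,"y": 0.2,"z": -1.5,"yaw": -0.2},{"x": 0,"y": 0.3,"z": -3.5,"yaw": -0.2},{"x": 0,"y": 0.3,"z": -5.5,"yaw": -0.2},{"x": 0,"y": 0.3,"z": -7.5,"yaw": -0.2},{"x": 0,"y": 0.3,"z": -9.5,"yaw": -0.2},{"x": 0,"y": 0.3,"z": -11,"yaw": -0.2},{"x": 0,"y": 0.3,"z": -12.3,"yaw": -0.2},{"x": 0,"y": 0.3,"z": -13,"yaw": -0.2},{"x": 0,"y": 0.3,"z": -13.3,"yaw": -0.2},{"x": 0,"y": 0.3,"z": -13.3,"yaw": -0.2},{"x": 0,"y": 0.3,"z": -13.3,"yaw": -0.2}]}}

```text
time: 3.68
eef_pos: [0.5113, 0.2396, 0.0668]
eef_rot: [-3.14, -0.001, 1.856]
wrist_force: [-0.1, -0.5, 0.9]
finger_gap: 0.0471
```

Run:
```python
from h import *
for n in ("scene",):
    p=vision.read_camera(n)
    f=p["frame"]; c=f[110:210,250:370]
    cv2.imwrite(f"pics/b_{n}.png",cv2.resize(c,None,fx=5,fy=5,interpolation=cv2.INTER_CUBIC))
s=sensors.get_state();print(s["eef_pos"],s["eef_rot"],s["finger_gap"],s["time"],s["wrist_force"])
```

```text
[0.51146969 0.2398134  0.06703875] [-3.14085241e+00 -5.97184557e-04  1.85655191e+00] 0.04697739452508425 3.7333 [ 0.51459851  0.6675813  -0.33855951]
```

View pics/b_scene.png

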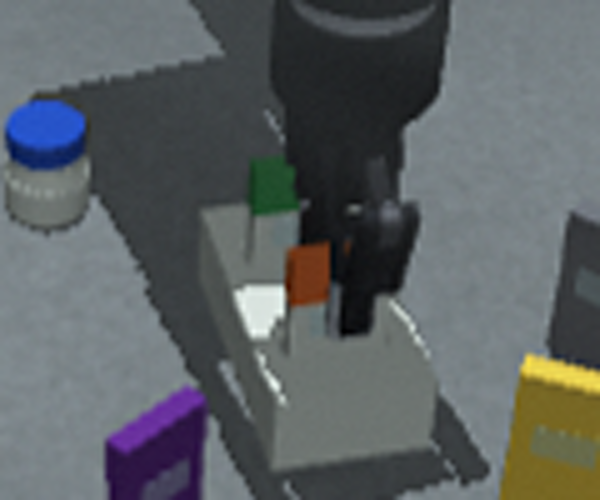

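Run:
```python
from h import *
p=vision.read_camera("scene")
for nm,c in (("tcp",(.5114,.2398)),("cas",(.5106,.240))):
    a=.285; ux=np.array([np.cos(a),np.sin(a)]); uy=np.array([-ux[1],ux[0]])
    for d,w,z in ((.0235,-.011,.068),(.0235,.011,.068),(.006,-.025,.1),(.006,.025,.1),(.006,-.025,.07),(.006,.025,.07)):
        q=np.array(c)+ux*d+uy*w; u=proj(p,[*q,z])[0]; print(nm,d,w,z,((u-[250,110]+.5)*5-.5).round())
h=cv2.cvtColor(p["frame"],cv2.COLOR_BGR2HSV)
```

```text
tcp 0.0235 -0.011 0.068 [327. 335.]
tcp 0.0235 0.011 0.068 [371. 329.]
tcp 0.006 -0.025 0.1 [292. 264.]
tcp 0.006 0.025 0.1 [396. 250.]
tcp 0.006 -0.025 0.07 [289. 312.]
tcp 0.006 0.025 0.07 [390. 298.]
cas 0.0235 -0.011 0.068 [327. 334.]
cas 0.0235 0.011 0.068 [372. 328.]
cas 0.006 -0.025 0.1 [293. 263.]
cas 0.006 0.025 0.1 [396. 249.]
cas 0.006 -0.025 0.07 [289. 311.]
cas 0.006 0.025 0.07 [390. 297.]
```

The near pad sits in the middle of the cassette's width at about (352,330), as projected. Gripping and lifting.

Request:
{"op": "servo_tool", "data": {"steps": [{"x": 0,"y": 0,"z": 0,"yaw": 0},{"x": 0,"y": 0,"z": 0,"yaw": 0},{"x": 0,"y": 0,"z": 0,"yaw": 0},{"x": 0,"y": 0,"z": 0,"yaw": 0},{"x": 0,"y": 0,"z": 0,"yaw": 0},{"x": 0,"y": 0,"z": 0,"yaw": 0},{"x": 0,"y": 0,"z": 0,"yaw": 0},{"x": 0,"y": 0,"z": 0,"yaw": 0}], "jaw": -1, "squeeze": 40}}

```text
time: 4.45
eef_pos: [0.5119, 0.2401, 0.0676]
eef_rot: [3.141, -0.001, 1.857]
wrist_force: [-0.2, 1.1, 5.3]
finger_gap: 0.0113
```

Request:
{"op": "servo_tool", "data": {"steps": [{"x": 0,"y": 0,"z": 0.5,"yaw": 0},{"x": 0,"y": 0,"z": 1.5,"yaw": 0},{"x": 0,"y": 0,"z": 2.5,"yaw": 0},{"x": 0,"y": 0,"z": 3.5,"yaw": 0},{"x": 0,"y": 0,"z": 5,"yaw": 0},{"x": 0,"y": 0,"z": 7,"yaw": 0},{"x": 0,"y": 0,"z": 9,"yaw": 0},{"x": 0,"y": 0,"z": 11,"yaw": 0},{"x": 0,"y": 0,"z": 12.5,"yaw": 0},{"x": 0,"y": 0,"z": 13,"yaw": 0}]}}

```text
time: 5.28
eef_pos: [0.5124, 0.2404, 0.201]
eef_rot: [3.137, -0.002, 1.857]
wrist_force: [0.6, -0.9, -0.9]
finger_gap: 0.0113
```

Run:
```python
from h import *
s=sensors.get_state();print(s["eef_pos"],s["eef_rot"],s["finger_gap"],s["time"],s["wrist_force"])
p=vision.read_camera("scene")
cv2.imwrite(f"pics/c.png",cv2.resize(p["frame"][50:220,220:390],None,fx=3.5,fy=3.5,interpolation=cv2.INTER_CUBIC))
```

```text
[0.51242449 0.24041585 0.20103659] [ 3.13692782e+00 -1.54331409e-03  1.85653613e+00] 0.011274342584798884 5.2833 [ 0.5509396  -0.90459437 -0.93279702]
```

View pics/c.png

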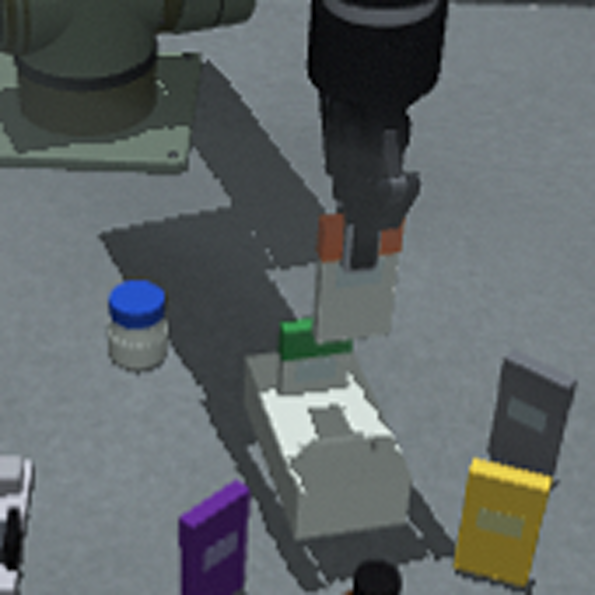

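The cassette hangs upright in the grip (crop 355,290), the spare is still seated. Moving above the pocket.

Request:
{"op": "servo_tool", "data": {"steps": [{"x": 0.3,"y": -1,"z": 0.2,"yaw": -0.5},{"x": 0.8,"y": -3,"z": 0.5,"yaw": -1},{"x": 1.4,"y": -6,"z": 0.5,"yaw": -2},{"x": 2.2,"y": -9,"z": 0.5,"yaw": -3},{"x": 2.9,"y": -12,"z": 0.5,"yaw": -4},{"x": 3.6,"y": -15,"z": 0.5,"yaw": -5},{"x": 4.4,"y": -18,"z": 0.5,"yaw": -6},{"x": 5.1,"y": -21,"z": 0.5,"yaw": -7},{"x": 5.8,"y": -24,"z": 0.5,"yaw": -8},{"x": 6.6,"y": -27,"z": 0.5,"yaw": -9},{"x": 7.3,"y": -30,"z": 0.5,"yaw": -10},{"x": 8,"y": -33,"z": 0.5,"yaw": -11},{"x": 8.6,"y": -35.5,"z": 0.5,"yaw": -12},{"x": 9.1,"y": -37.5,"z": 0.5,"yaw": -12.8},{"x": 9.4,"y": -38.7,"z": 0.5,"yaw": -13.2},{"x": 9.5,"y": -39.2,"z": 0.5,"yaw": -13.2},{"x": 9.5,"y": -39.2,"z": 0.5,"yaw": -13.2},{"x": 9.5,"y": -39.2,"z": 0.5,"yaw": -13.2}]}}

```text
time: 6.83
eef_pos: [0.6069, -0.1509, 0.2051]
eef_rot: [3.138, -0.003, 1.626]
wrist_force: [0.2, 0.2, 0.5]
finger_gap: 0.0113
```

Run:
```python
from h import *
s=sensors.get_state();print(s["eef_pos"],s["eef_rot"],s["finger_gap"],s["time"],s["wrist_force"])
p=vision.read_camera("scene")
cv2.imwrite(f"pics/d.png",cv2.resize(p["frame"][110:230,80:230],None,fx=5,fy=5,interpolation=cv2.INTER_CUBIC))
np.save("pics/d.npy",p["frame"])
q=vision.read_camera("top")
cv2.imwrite(f"pics/d2.png",cv2.resize(q["frame"][110:230,280:440],None,fx=4,fy=4,interpolation=cv2.INTER_CUBIC))
```

```text
[ 0.60688044 -0.15092311  0.2051378 ] [ 3.13835441e+00 -2.52520205e-03  1.62643534e+00] 0.011338558492994111 6.8333 [0.17488807 0.19521291 0.50995677]
```

View pics/d.png

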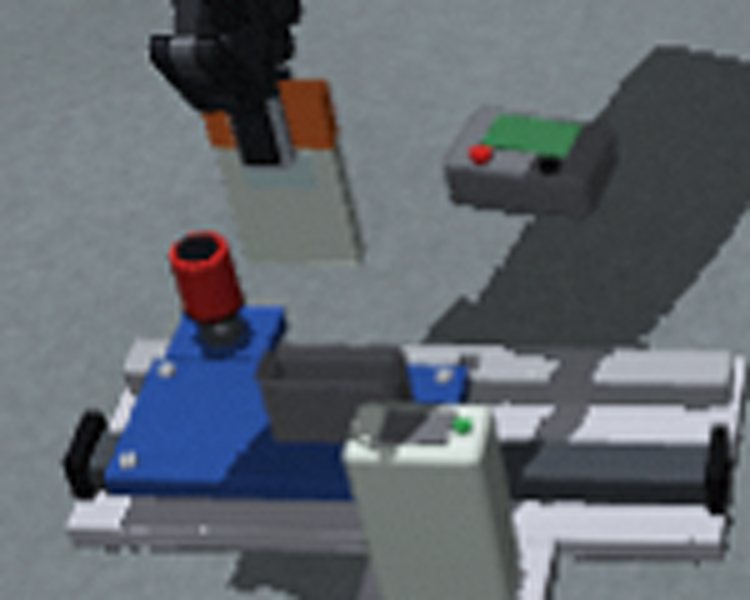

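View pics/d2.png

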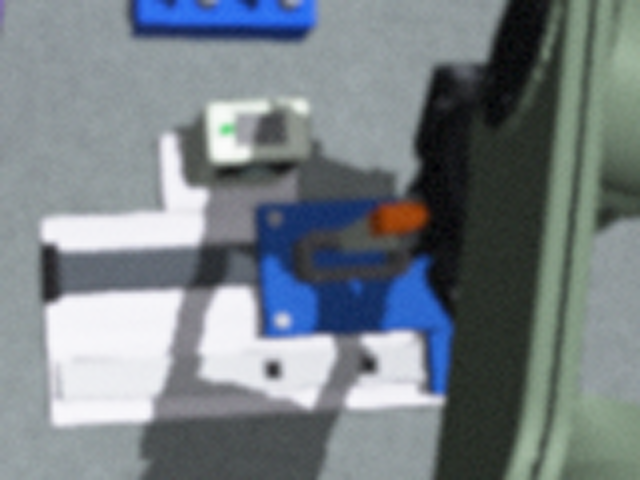

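Run:
```python
from h import *
p=vision.read_camera("scene");q=vision.read_camera("top")
def pt(c,a,d,w,z):
    ux=np.array([np.cos(a),np.sin(a)]); uy=np.array([-ux[1],ux[0]]); return [*(np.array(c)+ux*d+uy*w),z]
def show(n,c,a,L):
    for l in L:
        X=pt(c,a,*l); print(n,l,((proj(p,X)[0]-[80,110]+.5)*5-.5).round(), ((proj(q,X)[0]-[280,110]+.5)*4-.5).round())
show("cas",(.6069,-.1509),.0556,[(.006,-.025,.1475),(.006,.025,.1475),(-.006,.025,.1475),(.006,-.025,.2375),(.006,.025,.2375)])
show("pocket",(.607,-.152),.055,[(-.012,-.031,.086),(-.012,.031,.086),(.012,-.031,.086),(.012,.031,.086),(.012,-.031,.046)])
show("hole",(.594,-.1275),.055,[(-.05,-.04,.03),(-.05,.02,.03)])
```

```text
cas (0.006, -0.025, 0.1475) [247. 263.] [430. 226.]
cas (0.006, 0.025, 0.1475) [360. 266.] [342. 230.]
cas (-0.006, 0.025, 0.1475) [366. 248.] [343. 252.]
cas (0.006, -0.025, 0.2375) [199.  95.] [482. 199.]
cas (0.006, 0.025, 0.2375) [320.  98.] [385. 204.]
pocket (-0.012, -0.031, 0.086) [270. 340.] [414. 271.]
pocket (-0.012, 0.031, 0.086) [403. 343.] [310. 276.]
pocket (0.012, -0.031, 0.086) [257. 375.] [411. 230.]
pocket (0.012, 0.031, 0.086) [392. 378.] [307. 235.]
pocket (0.012, -0.031, 0.046) [275. 437.] [393. 240.]
hole (-0.05, -0.04, 0.03) [351. 357.] [369. 364.]
hole (-0.05, 0.02, 0.03) [471. 360.] [273. 370.]
```

Run:
```python
from h import *
p=vision.read_camera("scene");q=vision.read_camera("top")
def pt(c,a,d,w,z):
    ux=np.array([np.cos(a),np.sin(a)]); uy=np.array([-ux[1],ux[0]]); return [*(np.array(c)+ux*d+uy*w),z]
out=[]
for pic,f,o in ((p,cv2.imread("pics/scene0.png"),(125,165)),(q,cv2.imread("pics/top0.png"),(335,150))):
    k=10; im=cv2.resize(f[o[1]:o[1]+50,o[0]:o[0]+75],None,fx=k,fy=k,interpolation=cv2.INTER_CUBIC)
    for hx,hy,z,col in ((.012,.031,.086,(0,255,255)),(.012,.031,.046,(0,255,0)),(.007,.026,.046,(255,0,255))):
        u=np.array([((proj(pic,pt((.607,-.152),.055,a*hx,b*hy,z))[0]-o+.5)*k-.5) for a,b in((-1,-1),(-1,1),(1,1),(1,-1))])
        cv2.polylines(im,[np.round(u).astype(int)],True,col,1)
    out.append(im)
cv2.imwrite("pics/ov.png",cv2.resize(np.vstack(out),None,fx=.6,fy=.6))
cv2.imwrite("pics/ov.png",np.vstack([cv2.resize(o,(435,290)) for o in out]))
```

```text
(no output)
```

View pics/ov.png

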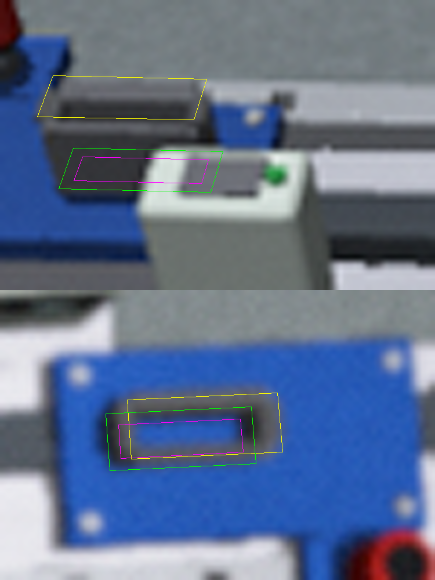

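Top agrees with the fit, while scene puts the pocket about 3 mm off. I'll lower to just above the mouth and compare locally.

Request:
{"op": "servo_tool", "data": {"steps": [{"x": 0,"y": -0.1,"z": -1,"yaw": 0},{"x": 0,"y": -0.1,"z": -2,"yaw": 0},{"x": 0,"y": -0.1,"z": -3,"yaw": 0},{"x": 0,"y": -0.1,"z": -4,"yaw": 0},{"x": 0,"y": -0.1,"z": -4.7,"yaw": 0},{"x": 0,"y": -0.1,"z": -5.1,"yaw": 0},{"x": 0,"y": -0.1,"z": -5.1,"yaw": 0},{"x": 0,"y": -0.1,"z": -5.1,"yaw": 0}]}}

```text
time: 7.8
eef_pos: [0.6074, -0.1518, 0.1546]
eef_rot: [3.137, -0.002, 1.627]
wrist_force: [0.5, -0.8, 1.3]
finger_gap: 0.0113
```

Run:
```python
from h import *
s=sensors.get_state();print(s["eef_pos"],s["eef_rot"],s["time"],s["wrist_force"])
T=s["eef_pos"];a=s["eef_rot"][2]-np.pi/2
p=vision.read_camera("scene");q=vision.read_camera("top")
def pt(c,a,d,w,z):
    ux=np.array([np.cos(a),np.sin(a)]); uy=np.array([-ux[1],ux[0]]); return [*(np.array(c)+ux*d+uy*w),z]
for i,(pic,o) in enumerate(((p,(115,140)),(q,(335,145)))):
    k=10; f=pic["frame"];im=cv2.resize(f[o[1]:o[1]+58,o[0]:o[0]+75],None,fx=k,fy=k,interpolation=cv2.INTER_CUBIC)
    cv2.imwrite(f"pics/e{i}.png",im)
    for c,yw,hx,hy,z,col in (((.607,-.152),.055,.012,.031,.086,(0,255,255)),(T[:2],a,.006,.025,T[2]-.0576,(0,255,0)),(T[:2],a,.006,.025,T[2]-.0576+.09,(255,0,255))):
        u=np.array([((proj(pic,pt(c,yw,x*hx,b*hy,z))[0]-o+.5)*k-.5) for x,b in((-1,-1),(-1,1),(1,1),(1,-1))])
        cv2.polylines(im,[np.round(u).astype(int)],True,col,1)
    cv2.imwrite(f"pics/eo{i}.png",im)
```

```text
[ 0.60744203 -0.15179663  0.15456694] [ 3.13718608e+00 -1.55999519e-03  1.62739703e+00] 7.8 [ 0.45633513 -0.77271342  1.33664074]
```

View pics/eo0.png

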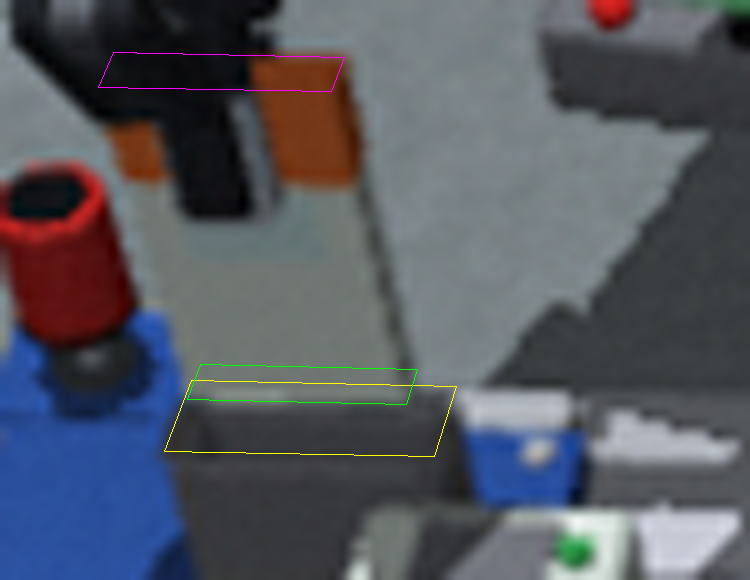

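View pics/eo1.png

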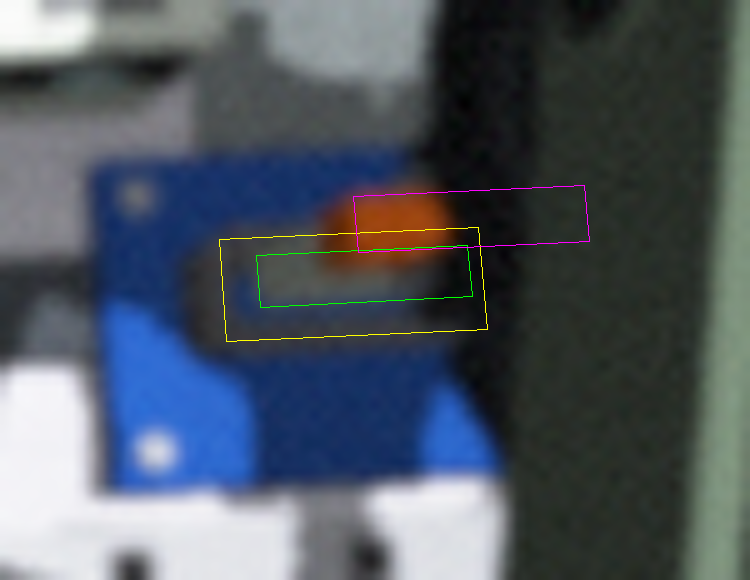

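In both views the cassette's foot is inside the rim outline. The pocket lies about 1–2 mm toward +x and +y, so I shift by that and go in, watching the force.

Request:
{"op": "servo_tool", "data": {"steps": [{"x": 0.15,"y": 0.1,"z": -0.2,"yaw": 0},{"x": 0.15,"y": 0.1,"z": -0.6,"yaw": 0},{"x": 0.15,"y": 0.1,"z": -1,"yaw": 0},{"x": 0.15,"y": 0.1,"z": -1.4,"yaw": 0},{"x": 0.15,"y": 0.1,"z": -1.7,"yaw": 0},{"x": 0.15,"y": 0.1,"z": -1.8,"yaw": 0},{"x": 0.15,"y": 0.1,"z": -1.8,"yaw": 0}]}}

```text
time: 8.48
eef_pos: [0.6089, -0.151, 0.1368]
eef_rot: [3.137, -0.001, 1.627]
wrist_force: [-0.4, -1.1, -1.3]
finger_gap: 0.0115
```

Request:
{"op": "servo_tool", "data": {"steps": [{"x": 0,"y": 0,"z": -0.4,"yaw": 0},{"x": 0,"y": 0,"z": -0.8,"yaw": 0},{"x": 0,"y": 0,"z": -1.1,"yaw": 0},{"x": 0,"y": 0,"z": -1.1,"yaw": 0}]}}

```text
time: 8.82
eef_pos: [0.6087, -0.151, 0.1249]
eef_rot: [3.138, -0.001, 1.627]
wrist_force: [-0.6, 0.0, -0.7]
finger_gap: 0.0115
```

Run:
```python
from h import *
p=vision.read_camera("scene")
cv2.imwrite("pics/f.png",cv2.resize(p["frame"][140:215,100:200],None,fx=6,fy=6,interpolation=cv2.INTER_CUBIC))
print(sensors.get_state()["wrist_force"],sensors.get_state()["moment"])
```

```text
[-0.56777479 -0.54000392 -0.89776994] [-0.10919748  0.02437891  0.02919508]
```

View pics/f.png

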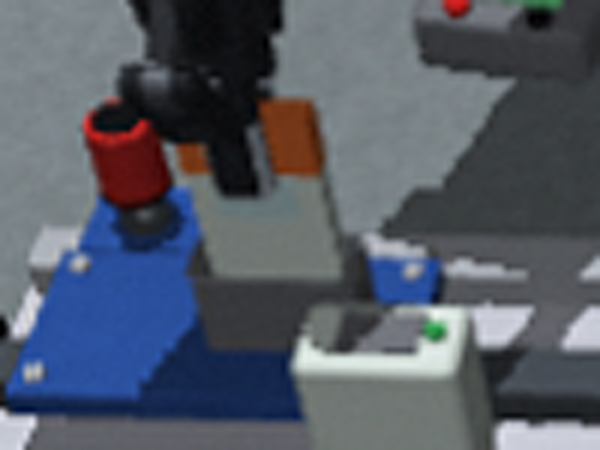

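The cassette's foot has gone into the pocket (crop 275,275) without any force. Continuing to the floor.

Request:
{"op": "servo_tool", "data": {"steps": [{"x": 0,"y": 0,"z": -0.4,"yaw": 0},{"x": 0,"y": 0,"z": -0.8,"yaw": 0},{"x": 0,"y": 0,"z": -1.2,"yaw": 0},{"x": 0,"y": 0,"z": -1.6,"yaw": 0},{"x": 0,"y": 0,"z": -1.9,"yaw": 0},{"x": 0,"y": 0,"z": -2.0,"yaw": 0},{"x": 0,"y": 0,"z": -2.0,"yaw": 0}]}}

```text
time: 9.45
eef_pos: [0.6088, -0.151, 0.1048]
eef_rot: [3.138, -0.001, 1.627]
wrist_force: [-0.1, -0.5, -1.1]
finger_gap: 0.0117
```

Request:
{"op": "servo_tool", "data": {"steps": [{"x": 0,"y": 0,"z": -0.1,"yaw": 0},{"x": 0,"y": 0,"z": -0.2,"yaw": 0},{"x": 0,"y": 0,"z": -0.2,"yaw": 0}]}}

```text
time: 9.7
eef_pos: [0.6089, -0.151, 0.1036]
eef_rot: [3.137, -0.001, 1.627]
wrist_force: [-0.3, -0.3, 3.5]
finger_gap: 0.0114
```

Request:
{"op": "servo_tool", "data": {"steps": [{"x": 0,"y": 0,"z": -0.1,"yaw": 0},{"x": 0,"y": 0,"z": -0.15,"yaw": 0},{"x": 0,"y": 0,"z": -0.15,"yaw": 0}]}}

```text
time: 9.95
eef_pos: [0.609, -0.151, 0.1035]
eef_rot: [3.136, -0.001, 1.627]
wrist_force: [-3.2, 0.2, 7.1]
finger_gap: 0.0113
```

Request:
{"op": "servo_tool", "data": {"steps": [{"x": 0,"y": 0,"z": 0,"yaw": 0},{"x": 0,"y": 0,"z": 0,"yaw": 0},{"x": 0,"y": 0,"z": 0,"yaw": 0},{"x": 0,"y": 0,"z": 0,"yaw": 0},{"x": 0,"y": 0,"z": 0,"yaw": 0},{"x": 0,"y": 0,"z": 0,"yaw": 0}], "jaw": 0.1}}

```text
time: 10.45
eef_pos: [0.609, -0.1509, 0.1033]
eef_rot: [3.137, -0.001, 1.628]
wrist_force: [1.1, 0.8, 0.9]
finger_gap: 0.0466
```

Request:
{"op": "servo_tool", "data": {"steps": [{"x": 0,"y": 0,"z": 0.5,"yaw": 0},{"x": 0,"y": 0,"z": 2,"yaw": 0},{"x": 0,"y": 0,"z": 4,"yaw": 0},{"x": 0,"y": 0,"z": 6,"yaw": 0},{"x": -0.5,"y": -0.7,"z": 7.5,"yaw": 0},{"x": -2,"y": -2.5,"z": 8,"yaw": 0},{"x": -4,"y": -5,"z": 8,"yaw": 0},{"x": -5.2,"y": -7,"z": 8,"yaw": 0},{"x": -5.9,"y": -7.9,"z": 8,"yaw": 0},{"x": -5.9,"y": -7.9,"z": 8,"yaw": 0},{"x": -5.9,"y": -7.9,"z": 8,"yaw": 0}]}}

```text
time: 11.37
eef_pos: [0.5502, -0.2299, 0.1835]
eef_rot: [3.136, -0.002, 1.626]
wrist_force: [-0.1, 1.0, -0.4]
finger_gap: 0.0474
```

Run:
```python
from h import *
s=sensors.get_state();print(s["eef_pos"],s["eef_rot"],s["time"],s["wrist_force"])
for n,o in (("scene",(80,120)),("top",(330,130))):
    p=vision.read_camera(n); X=np.array([(.550,-.2297,.1),(.6089,-.151,.136)]); k=6
    im=cv2.resize(p["frame"][o[1]:o[1]+90,o[0]:o[0]+120],None,fx=k,fy=k,interpolation=cv2.INTER_CUBIC)
    for u in proj(p,X): cv2.circle(im,tuple(np.round((u-o+.5)*k-.5).astype(int)),4,(0,255,255),1)
    cv2.imwrite(f"pics/g_{n}.png",im)
```

```text
[ 0.55022268 -0.22985094  0.18345034] [ 3.13595410e+00 -1.65354454e-03  1.62627373e+00] 11.3667 [-0.14827896  1.01766653 -0.42608266]
```

View pics/g_scene.png

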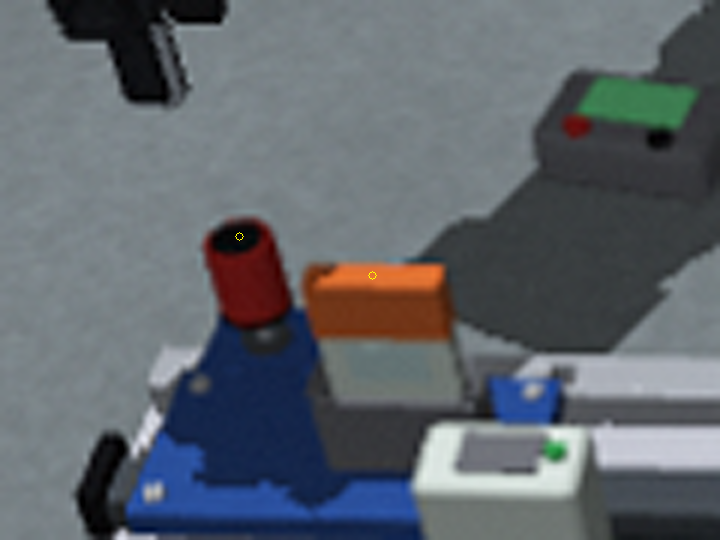

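View pics/g_top.png

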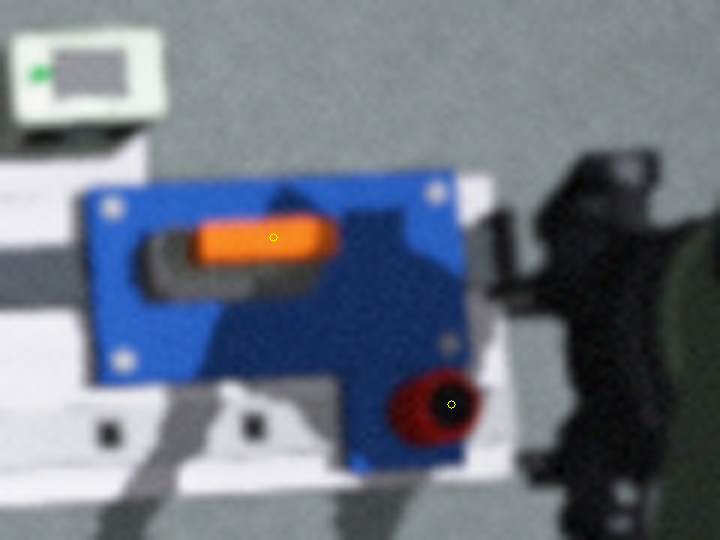

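The marks fall on the knob's top in both views (scene 238,237; top 451,405) and the cassette stands upright in the pocket. Descending on the knob.

Request:
{"op": "servo_tool", "data": {"steps": [{"x": 0,"y": 0,"z": -1.5,"yaw": 0},{"x": 0,"y": 0,"z": -3.5,"yaw": 0},{"x": 0,"y": 0,"z": -5.5,"yaw": 0},{"x": 0,"y": 0,"z": -7.5,"yaw": 0},{"x": 0,"y": 0,"z": -9,"yaw": 0},{"x": 0,"y": 0,"z": -10.3,"yaw": 0},{"x": 0,"y": 0,"z": -11,"yaw": 0},{"x": 0,"y": 0,"z": -11.4,"yaw": 0},{"x": 0,"y": 0,"z": -11.4,"yaw": 0},{"x": 0,"y": 0,"z": -11.4,"yaw": 0}]}}

```text
time: 12.3
eef_pos: [0.5514, -0.2289, 0.0697]
eef_rot: [3.135, -0.001, 1.629]
wrist_force: [-0.7, 1.0, -0.3]
finger_gap: 0.047
```

Request:
{"op": "servo_tool", "data": {"steps": [{"x": 0,"y": 0,"z": 0,"yaw": 0},{"x": 0,"y": 0,"z": 0,"yaw": 0},{"x": 0,"y": 0,"z": 0,"yaw": 0},{"x": 0,"y": 0,"z": 0,"yaw": 0},{"x": 0,"y": 0,"z": 0,"yaw": 0},{"x": 0,"y": 0,"z": 0,"yaw": 0}], "jaw": -1, "squeeze": 60}}

```text
time: 12.8
eef_pos: [0.5509, -0.2289, 0.0698]
eef_rot: [3.136, -0.001, 1.629]
wrist_force: [-2.8, -0.0, 1.3]
finger_gap: 0.0265
```

Run:
```python
from h import *
s=sensors.get_state();print(s["eef_pos"],s["finger_gap"],s["time"],s["wrist_force"])
p=vision.read_camera("scene")
cv2.imwrite("pics/i.png",cv2.resize(p["frame"][120:230,80:230],None,fx=5,fy=5,interpolation=cv2.INTER_CUBIC))
```

```text
[ 0.55088879 -0.22890815  0.06979808] 0.026455307430953333 12.8 [-2.84220626 -0.02695532  1.2647117 ]
```

View pics/i.png

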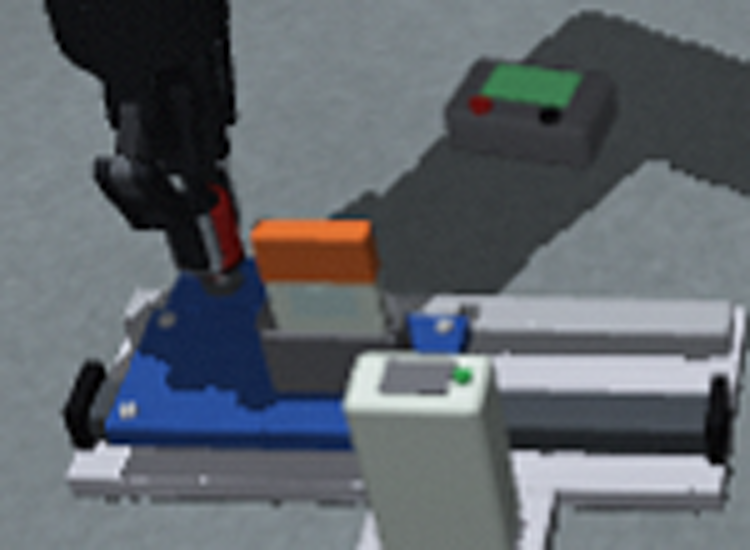

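The fingers hold the knob (gap 26.5 mm). Pulling up.

Request:
{"op": "servo_tool", "data": {"steps": [{"x": 0,"y": 0,"z": 0.3,"yaw": 0},{"x": 0,"y": 0,"z": 0.6,"yaw": 0},{"x": 0,"y": 0,"z": 0.9,"yaw": 0},{"x": 0,"y": 0,"z": 1.2,"yaw": 0},{"x": 0,"y": 0,"z": 1.35,"yaw": 0},{"x": 0,"y": 0,"z": 1.35,"yaw": 0},{"x": 0,"y": 0,"z": 1.35,"yaw": 0}]}}

```text
time: 13.43
eef_pos: [0.5508, -0.2289, 0.0826]
eef_rot: [3.137, -0.002, 1.629]
wrist_force: [-0.8, -1.4, -8.3]
finger_gap: 0.0264
```

Request:
{"op": "servo_tool", "data": {"steps": [{"x": 0,"y": 0.2,"z": 0.05,"yaw": 0},{"x": 0,"y": 0.7,"z": 0.05,"yaw": 0},{"x": -0.07,"y": 1.3,"z": 0.05,"yaw": 0},{"x": -0.11,"y": 1.9,"z": 0.05,"yaw": 0},{"x": -0.14,"y": 2.5,"z": 0.05,"yaw": 0},{"x": -0.17,"y": 3.1,"z": 0.05,"yaw": 0},{"x": -0.21,"y": 3.7,"z": 0.05,"yaw": 0},{"x": -0.24,"y": 4.3,"z": 0.05,"yaw": 0},{"x": -0.27,"y": 4.9,"z": 0.05,"yaw": 0},{"x": -0.31,"y": 5.5,"z": 0.05,"yaw": 0},{"x": -0.33,"y": 5.8,"z": 0.05,"yaw": 0},{"x": -0.34,"y": 6,"z": 0.05,"yaw": 0},{"x": -0.34,"y": 6,"z": 0.05,"yaw": 0},{"x": -0.34,"y": 6,"z": 0.05,"yaw": 0}]}}

```text
time: 14.6
eef_pos: [0.5475, -0.1682, 0.0831]
eef_rot: [3.137, -0.003, 1.629]
wrist_force: [0.4, 0.2, -8.6]
finger_gap: 0.0265
```

Run:
```python
from h import *
s=sensors.get_state();print(s["eef_pos"],s["finger_gap"],s["time"],s["wrist_force"])
p=vision.read_camera("scene")
cv2.imwrite("pics/j.png",cv2.resize(p["frame"][120:230,80:230],None,fx=5,fy=5,interpolation=cv2.INTER_CUBIC))
p=vision.read_camera("top")
cv2.imwrite("pics/j2.png",cv2.resize(p["frame"][125:225,280:430],None,fx=5,fy=5,interpolation=cv2.INTER_CUBIC))
```

```text
[ 0.54745852 -0.16818167  0.08310654] 0.026522101115066317 14.6 [ 0.40018751  0.19593713 -8.62033411]
```

View pics/j.png

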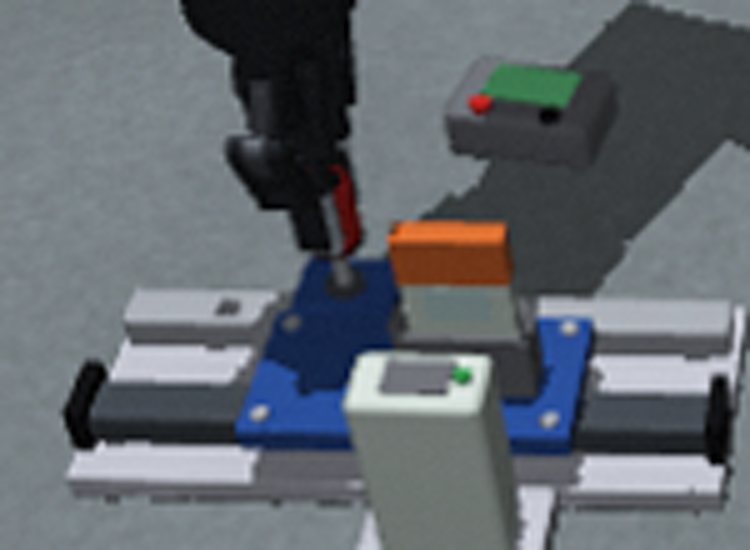

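View pics/j2.png

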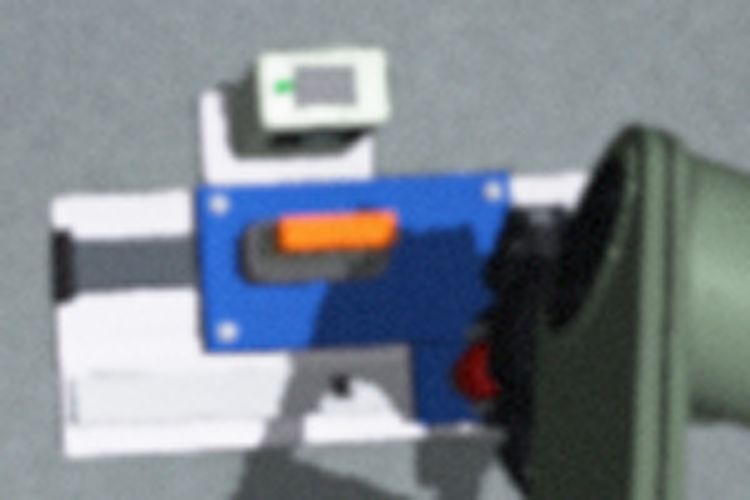

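The shuttle has moved 60.8 mm and its freed hole shows at (228,308). The cassette is now in front of the reader. Lowering the pin.

Request:
{"op": "servo_tool", "data": {"steps": [{"x": 0,"y": -0.05,"z": -0.3,"yaw": 0},{"x": 0,"y": -0.05,"z": -0.6,"yaw": 0},{"x": 0,"y": -0.05,"z": -0.9,"yaw": 0},{"x": 0,"y": -0.05,"z": -1.2,"yaw": 0},{"x": 0,"y": -0.05,"z": -1.33,"yaw": 0},{"x": 0,"y": -0.05,"z": -1.33,"yaw": 0},{"x": 0,"y": -0.05,"z": -1.33,"yaw": 0}]}}

```text
time: 15.28
eef_pos: [0.5476, -0.1692, 0.0704]
eef_rot: [3.136, -0.002, 1.628]
wrist_force: [-2.4, 0.6, 1.1]
finger_gap: 0.0262
```

The force is back at its starting value, so the pin is in the hole. Pressing down.

Request:
{"op": "servo_tool", "data": {"steps": [{"x": 0,"y": 0,"z": 0,"yaw": 0},{"x": 0,"y": 0,"z": 0,"yaw": 0},{"x": 0,"y": 0,"z": -0.2,"yaw": 0},{"x": 0,"y": 0,"z": -0.4,"yaw": 0},{"x": 0,"y": 0,"z": -0.6,"yaw": 0},{"x": 0,"y": 0,"z": -0.65,"yaw": 0},{"x": 0,"y": 0,"z": -0.65,"yaw": 0},{"x": 0,"y": 0,"z": -0.65,"yaw": 0}]}}

```text
time: 15.95
eef_pos: [0.5477, -0.1695, 0.0652]
eef_rot: [3.135, -0.001, 1.629]
wrist_force: [-5.3, 1.4, 11.8]
finger_gap: 0.0262
```

Request:
{"op": "servo_tool", "data": {"steps": [{"x": 0,"y": 0,"z": -0.1,"yaw": 0},{"x": 0,"y": 0,"z": -0.15,"yaw": 0},{"x": 0,"y": 0,"z": -0.15,"yaw": 0},{"x": 0,"y": 0,"z": -0.15,"yaw": 0}]}}

```text
time: 16.28
eef_pos: [0.5477, -0.1698, 0.0651]
eef_rot: [3.135, -0.001, 1.629]
wrist_force: [-5.2, 1.4, 11.5]
finger_gap: 0.0266
```

Request:
{"op": "servo_tool", "data": {"steps": [{"x": 0,"y": 0,"z": -0.15,"yaw": 0},{"x": 0,"y": 0,"z": -0.25,"yaw": 0},{"x": 0,"y": 0,"z": -0.25,"yaw": 0},{"x": 0,"y": 0,"z": -0.25,"yaw": 0}]}}

```text
time: 16.62
eef_pos: [0.5478, -0.1703, 0.0651]
eef_rot: [3.134, 0.001, 1.629]
wrist_force: [-7.2, 0.7, 17.0]
finger_gap: 0.0264
```

Run:
```python
from h import *
s=sensors.get_state();print(s["eef_pos"],s["finger_gap"],s["time"],s["wrist_force"])
p=vision.read_camera("scene")
cv2.imwrite("pics/k.png",cv2.resize(p["frame"][130:220,110:210],None,fx=7,fy=6.5,interpolation=cv2.INTER_CUBIC))
q=vision.read_camera("top")
cv2.imwrite("pics/k2.png",cv2.resize(q["frame"][125:225,280:430],None,fx=5,fy=5,interpolation=cv2.INTER_CUBIC))
# shuttle shift: template of left plate edge with bolts
f0=cv2.imread("pics/top0.png"); g0=cv2.cvtColor(f0,cv2.COLOR_BGR2GRAY).astype(np.float32); g1=cv2.cvtColor(q["frame"],cv2.COLOR_BGR2GRAY).astype(np.float32)
for (u,v) in ((348,164),(350,190),(402,162)):
    T=g0[v-7:v+8,u-7:u+8]; R=cv2.matchTemplate(g1[v-12:v+16,u-45:u+20],T,cv2.TM_CCOEFF_NORMED); _,m,_,l=cv2.minMaxLoc(R)
    x,y=l; 
    sx=0
    if 0<x<R.shape[1]-1: a,b,c=R[y,x-1:x+2]; sx=.5*(a-c)/(a-2*b+c)
    n=(u-38+x+sx-0, v-5+y); 
    print(m, np.linalg.norm((onz(q,(n[0],n[1]),.046)-onz(q,(u,v),.046))[:2]))
```

```text
[ 0.54781625 -0.17031918  0.06506184] 0.026406640745709687 16.6167 [-7.21974542  0.66035773 16.99003579]
0.8439797163009644 0.056438880402569815
0.9585263729095459 0.05745208445594885
0.9148432612419128 0.05810054495203104
```

View pics/k.png

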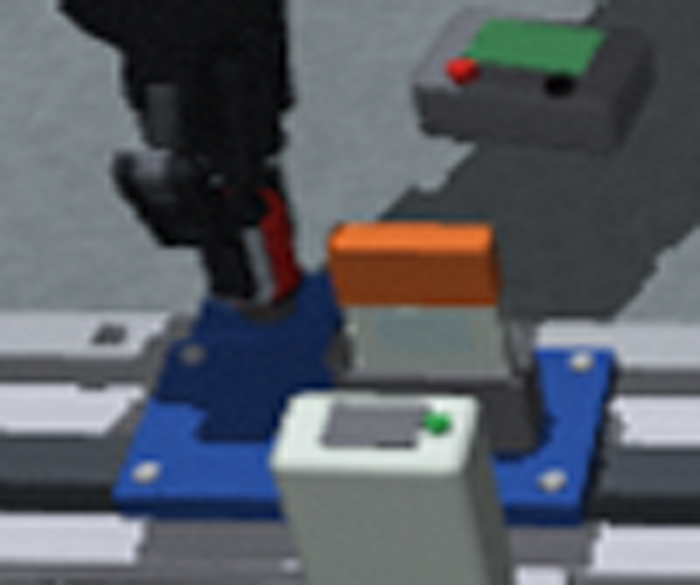

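View pics/k2.png

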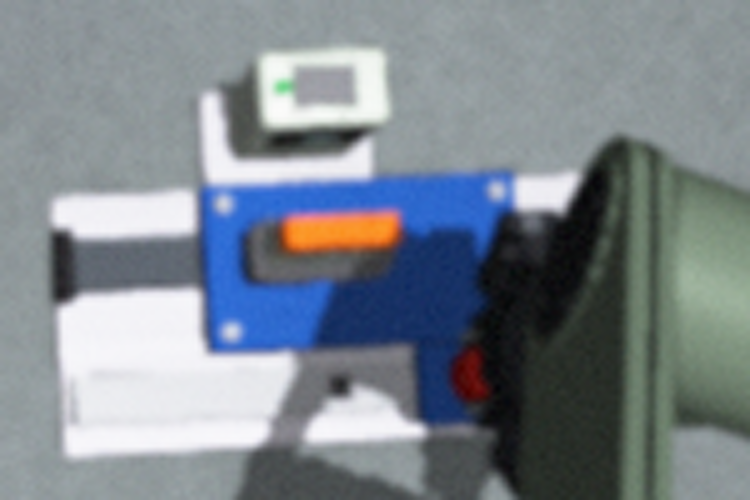

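The knob is at its hard stop: height stays at 65.1 mm while the force rose from 11.5 to 17 N. The tool has drifted about 2 mm toward −y over the calls, and the plate measures about 58 mm of travel, too near the 57 mm limit. I'll bring it back.

Request:
{"op": "servo_tool", "data": {"steps": [{"x": 0,"y": 0.1,"z": -0.15,"yaw": 0},{"x": 0,"y": 0.2,"z": -0.15,"yaw": 0},{"x": 0,"y": 0.25,"z": -0.15,"yaw": 0},{"x": 0,"y": 0.25,"z": -0.15,"yaw": 0},{"x": 0,"y": 0.25,"z": -0.15,"yaw": 0},{"x": 0,"y": 0.25,"z": -0.15,"yaw": 0}]}}

```text
time: 17.22
eef_pos: [0.5477, -0.1688, 0.0652]
eef_rot: [3.134, 0.003, 1.629]
wrist_force: [-6.4, -1.5, 11.9]
finger_gap: 0.0262
```

```bash
cat > chk.py <<'E'
from h import *
s=sensors.get_state();print(s["eef_pos"],s["finger_gap"],s["time"],s["wrist_force"])
q=vision.read_camera("top")
def cen(f,u,v):
    g=f[v-4:v+5,u-4:u+5].astype(float).min(axis=2); w=np.clip(g-110,0,None); Y,X=np.mgrid[v-4:v+5,u-4:u+5]; return (w*X).sum()/w.sum(),(w*Y).sum()/w.sum()
f0=cv2.imread("pics/top0.png")
for (a,b) in (((348,164),(324,165)),((350,190),(326,191)),((402,162),(379,162))):
    c0=cen(f0,*a); c1=cen(q["frame"],*b); print(np.round(c0,1),np.round(c1,1),np.linalg.norm((onz(q,c1,.046)-onz(q,c0,.046))[:2]))
E
python3 chk.py
```

```text
[ 0.5476949  -0.16875968  0.06515343] 0.02618811542747689 17.2167 [-6.43754542 -1.47569221 11.91920698]
[347.7 161.5] [324.1 163. ] 0.05784136128253977
[350.5 191. ] [325.5 191.9] 0.06070406813411248
[404.6 161.8] [381.2 162.1] 0.05898778323342684
```

Run:
```python
from h import *
q=vision.read_camera("top"); f0=cv2.imread("pics/top0.png"); f1=q["frame"]
def cen(f,u,v):
    for _ in range(5):
        u,v=int(round(u)),int(round(v)); g=f[v-4:v+5,u-4:u+5].astype(float)[...,2]; Y,X=np.mgrid[v-4:v+5,u-4:u+5]; w=np.clip(g-60,0,None)*(np.hypot(X-u,Y-v)<3.6); u,v=(w*X).sum()/w.sum(),(w*Y).sum()/w.sum()
    return u,v
for a,b in (((348,164),(324.5,165.5)),((350,190),(326,191)),((402.5,162),(379,162.5))):
    c0=cen(f0,*a);c1=cen(f1,*b);print(np.round(c0,1),np.round(c1,1),np.linalg.norm((onz(q,c1,.046)-onz(q,c0,.046))[:2]))
s=sensors.get_state();print(s["eef_pos"],s["wrist_force"],s["time"])
p=vision.read_camera("scene");cv2.imwrite("pics/z.png",p["frame"])
```

```text
[348.2 163.7] [323.4 164.9] 0.060632320105182894
[350.2 189.7] [325.3 191. ] 0.0604655709607284
[403.5 161.7] [379.4 162.3] 0.06076262523088438
[ 0.54768719 -0.168764    0.06514634] [-6.70750863  0.07978189 12.73656382] 17.3167
```

View pics/z.png

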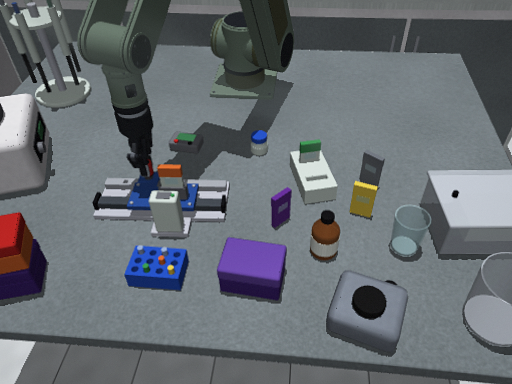

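The plate's bolts show 60.5–60.8 mm of travel. The knob is held down with about 12 N, the cassette stands upright at (170,178), and the bystanders have not moved. Handing in.

```bash
python3 -c "
from station import workorder,sensors
print(workorder.close_job()); s=sensors.get_state(); print(s['time'],s['eef_pos'],s['wrist_force'])"
```

```text
the job is handed in; nothing more can be done
None
the job is handed in; nothing more can be done
```

The job is handed in at about 17.3 s of the 51 s allowed. No verdict was reported, so success is judged only from my own checks.

- **Cassette:** I lifted the orange-topped cassette from the rack and put it in the shuttle's pocket. It went in without force until it met the floor at the expected height, underside 46 mm above the bench. In the last picture it stands upright.
- **Lock and slide:** I pulled the knob up about 13 mm and slid the shuttle to the next hole. As I lowered the knob, the force went back to its starting value, so the pin dropped in.
- **Final hold:** The gripper is still holding the knob down with about 12 N. It is at the hard stop, because the height stayed at 65.1 mm when I pressed harder.

**Last checks:** Three bolts on the shuttle plate show 60.5–60.8 mm of travel. The spare cassette and the bystanders look unmoved in the last picture.

**What disagreed:**
- **Pocket position:** The two cameras differed by about 3 mm on the pocket. I lowered the cassette to just above the mouth and corrected by 1–2 mm from there.
- **Shuttle drift:** While pressing, the tool drifted and the shuttle measured about 57–58 mm. I moved it back before handing in.
- **Knob travel:** The knob went down only about 4.7 mm from where I gripped it, not 6 mm. The likely cause is about 1 mm of slip in the grip during the pull.

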